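# Close a load-cell housing on its dowels and hold it shut

### The job

Push the carriage of the slide fixture away from its open end until it clicks past the spring detent against its end stop. Then take the loose cover from the left side of the bench, set it on the two dowels of the lower housing half (wide dowel in wide bore, the cable lugs at the same end) and press it down until the two halves meet. Finish with the hand still on the cover, holding the housing pressed shut, and leave the other things on the bench where they are.

Things in the scene. Friction and masses are not known exactly. Their poses are not given: they have to be found in the camera images.
- carriage (a joint): slide of the carriage, in m: 0 at the open end (nearer the robot), 0.069 against the end stop; starts between 0 and 0.025. Friction about 1 N. A sprung ball resists from about 0.057, its crest (about 10 N to pass) is at 0.063; past it the spring drives the carriage on to the stop and keeps it there
- push_plate (a point): mid-width point on the rear face (the one to push) of the upright steel plate at the carriage's open end, 57 mm above the bench. Plate 50 mm wide, 10 mm thick, clear from 30 to 70 mm above the bench, on the +x side of the point. x: along the slide to the end stop, y across, z up. Fixture base 12 mm high, ending 10 mm behind the plate when the slide reads 0
- split_face (a point): centre of the top face of the grey lower housing half (110 along x, 60 mm along y) on the carriage, 52 mm above the bench; x along the slide to the end stop, z up. Cable lug (14 x 24 mm block) at its +x end, two dowels on its long axis, a dark sprung sealing frame (60 x 44 mm) 4 mm proud of it in the middle. The push plate, 10 mm behind the -x end, is 18 mm higher
- dowel_big (a point): foot of the wide dowel, on the split face 42 mm towards +x (lug end): 12 mm in diameter, 16 mm tall, the top 6 mm tapered to 6 mm
- dowel_small (a point): foot of the narrow dowel, on the split face 42 mm towards -x: 8 mm in diameter, 16 mm tall, the top 6 mm tapered to 2 mm
- seal (a joint): how far the sprung sealing frame is pressed into the lower half, in m: 0 when free (4 mm proud), 0.0033 to 0.004 when the cover meets the split face. Spring 5 N at 0 and 10 N at 0.004, so that the cover's own weight does not close it
- cover_rib (a point): centre of the grip rib of the loose grey cover (about 250 g, underside down on the bench), 33 mm above its underside. Plate 110 (x) x 60 (y) x 18 mm, cable lug (14 x 24 mm) at its +x end. Rib 50 mm along x, 18 mm wide along y, from the plate's top (18) to 48 mm above the underside. Two bores right through the plate on its long axis. Its x is within 1.3 rad of the slide's
- cover_bore_big (a point): lower mouth of the wide bore (14 mm) of the cover, 42 mm from its middle towards +x (lug end), on the underside
- cover_bore_small (a point): lower mouth of the narrow bore (10 mm) of the cover, 42 mm from its middle towards -x, on the underside
- cover: the whole cover; origin at the middle of its underside, axes as for cover_rib
- tri_clamp: bystander: steel pipe clamp ring 69 x 94 x 18 mm lying in front of the grey case; origin under its centre
- ferrule: bystander: flanged steel ring 50 x 50 x 22 mm; origin under its centre
- coupler: bystander: air coupler, 26 x 50 x 26 mm; origin under its centre
There are look-alikes about, which are no part of the job. There is more than one size of the cover; the job needs the larger.

How it is judged:
By the outcome, as a careful person would: the job done as asked, in the order asked, and still so for the second after the job is handed in, while the arm keeps its last pose, push and grip.
It also fails if it takes over 64 s, if anything falls off the work surface, if the arm or the gripper's body presses on something with over 40 N, if the wrist force passes 120 N, or if a joint passes its speed limit or range.

### The arm

A 6-joint arm with a two-finger parallel gripper is mounted at the origin on a cart in front of the work surface, level with it; the furniture and walls round the work are solid. World frame = base frame: x ahead of the robot, y to its left, z up, the work surface at z = 0. Lengths are in mm, angles in rad, forces in N, time in s.
With the tool pointing down it reaches from about 275 to 750 mm from the base axis. Payload 10.2 kg.
Tool frame: the origin (TCP) lies midway between the tips of the shut fingers; the grasp point (between the pads) lies 19 mm behind it (ctrl.tcp_to_grasp is the z of the grasp point in the tool frame, in mm); z points along the fingers, y is the direction in which the jaws open and shut (so a half turn about z gives the same grasp; the last joint's range is limited). The gripper opens to 85 mm and grips with 20 to 120 N. Pads are 22 mm wide; open, the fingers measure 114 mm over their backs; the gripper's body (76 mm by 85 mm) begins 54 mm behind the grasp point. The pads swing forward as they close: fully open they stand 13 mm farther back than shut.
Start: joints at [-1.402, 0.313, 1.498, -0, 1.331, -0.223], TCP at [200.461, -485.228, 231.294] pointing down, gripper open.
Joint ranges: [-2.94, 2.94], [-0.97, 2.17], [0.19, 2.56], [-1.23, 4.37], [0.02, 3.11], [-2.88, 2.88]. Speed limits (rad/s): [2.39, 2.39, 3.01, 3.14, 3.14, 3.14].

### API

Orientations are given as a unit quaternion [w, x, y, z].
In Python, from rig import sensors, capture, order, ctrl gives the robot as it stands. The module is installed in compiled form; this text tells all that it offers.
- The arm moves only by the tool play_rows, never from a script. Its argument "deltas" is a list of rows, each a list of 7 numbers: the shift along the world's x, y, z in units of 40 mm (1.0 is 40 mm), then the turn, a rotation vector about the world's x, y, z in units of 6 degrees (1.0 is 6 degrees), then the opening, from -1 (shut) to 1 (fully open). A call has 1 to 8 rows; each row shifts and turns the commanded pose from where the row before left it; what a row does not reach is not made up. A row lasts 1/12 s, in which the tool goes at most 41.7 mm and 7.16 degrees, less where a joint would pass 70% of its speed; a pose out of reach is approached as far as the arm can. A call is refused whole if a number of a shift passes 1 or a number of a turn 1, either way. A call with a gripper value outside its range is refused whole. The fingers move at their own pace and stop on an object; "squeeze" is the grip in N (left out, the last holds). Time passes only in rows, so rows that do not move let the fingers close. It gives the time, the measured TCP pose, the force and the opening at its end, in the units of the state.
- sensors.sense(): the state, without advancing time (a new reading comes with each control period).
- capture(name): name is "scene" or "top" or "wrist"; returns a dict with "pixels" (384x512x3 uint8, red, green, blue), "z_map" (384x512 float32, mm along the optical axis (not along the pixel's ray), 0 where there is no reading), "fx", "fy", "cx", "cy" (pixels), "eye" and "rotation" of the camera in the world; the wrist camera has in their place "tool_from_camera" (4x4, takes a point from camera to tool coordinates, whose origin is the TCP and whose axes are the flange's). Camera axes: x right, y down, z forward; pixel columns grow to the right and rows downward; lengths in mm; the calibration is good to about 2 mm. A picture is of the moment at which its call begins: read the wrist's pose just before it.
- order.finish_job(): hands the job in, once; it reports no verdict.
The state is a dict: "time_s": time; "joints": joint angles; "dq": joint speeds; "tau": joint torques, N m; "eef_pos": TCP position; "ee_rot": TCP orientation; "force": force on the tool from outside, world axes, zero at the start; "wrist_torque": the same for the moment, N m; "grip_width": opening from 0.0 (shut) to 1.0 (fully open).
Only numpy, scipy, OpenCV 4.12 (cv2) and the standard library are available. Lean on these libraries where they do the work, as an engineer would, in place of code of your own. Each camera call takes 0.05 s, during which the arm holds its last target. There are 200 camera calls.

## Working session

There is one attempt and no reset: what is moved stays moved. The work goes in short steps, Python scripts to look and compute and a tool call to move; the robot and the scene stay as the last step left them, time stands still between calls to the robot, and variables do not carry over. Pictures are saved under pics/ and viewed, about 8 in all and at most 12, crops included, and the job is handed in when it is done.

Besides the shell and the picture viewer there is one more tool, called after "Emit:" as name(argument=value, ...) on one line, values as JSON. play_rows: Moves the arm, as the interface text tells. Its arguments: {"type":"object","properties":{"deltas":{"type":"array","items":{"type":"array","items":{"type":"number"}}},"squeeze":{"type":"number"}},"required":["deltas"]}

```bash
mkdir -p pics
cat > h.py <<'E'
import numpy as np, cv2
from rig import sensors, capture, order, ctrl
from scipy.spatial.transform import Rotation as R
def cam(name):
    s=sensors.sense(); c=capture(name)
    if name=="wrist":
        w,x,y,z=s["ee_rot"]; T=np.eye(4); T[:3,:3]=R.from_quat([x,y,z,w]).as_matrix(); T[:3,3]=s["eef_pos"]
        M=T@np.array(c["tool_from_camera"])
    else:
        M=np.eye(4); M[:3,:3]=np.array(c["rotation"]); M[:3,3]=c["eye"]
    z=c["z_map"]; v,u=np.mgrid[0:384,0:512]
    P=np.stack([(u-c["cx"])/c["fx"]*z,(v-c["cy"])/c["fy"]*z,z],-1)@M[:3,:3].T+M[:3,3]
    P[z==0]=np.nan
    c["M"]=M; return c,P
def save(n,im): cv2.imwrite("pics/"+n+".png",cv2.cvtColor(im,cv2.COLOR_RGB2BGR))
E
python3 - <<'E'
from h import *
ims=[]
for n in("scene","top"):
    c,P=cam(n); np.savez(n,pix=c["pixels"],P=P); print(n,c["M"].round(2).tolist(),c["fx"])
    save(n,cv2.resize(c["pixels"],(800,600)))
s=sensors.sense(); print(s["eef_pos"],s["ee_rot"],s["force"],s["time_s"])
E
```

```text
Traceback (most recent call last):
  File "h.py", line 10, in cam
    M=np.eye(4); M[:3,:3]=np.array(c["rotation"]); M[:3,3]=c["eye"]
                 ~^^^^^^^
ValueError: could not broadcast input array from shape (4,) into shape (3,3)
```

```bash
sed -i 's/M\[:3,:3\]=np.array(c\["rotation"\])/M[:3,:3]=R.from_quat(np.roll(c["rotation"],-1)).as_matrix()/' h.py
python3 - <<'E'
from h import *
for n in("scene","top"):
    c,P=cam(n); np.savez(n,pix=c["pixels"],P=P); print(n,c["M"].round(2).tolist(),c["fx"])
    save(n,cv2.resize(c["pixels"],(800,600)))
s=sensors.sense(); print(s["eef_pos"],s["ee_rot"],s["force"],s["time_s"])
E
```

```text
scene [[-0.64, -0.56, 0.52, -52.9], [-0.77, 0.48, -0.42, 432.83], [-0.02, -0.67, -0.74, 853.15], [0.0, 0.0, 0.0, 1.0]] 406.29406236730046
top [[-0.02, -0.98, 0.17, 345.85], [-1.0, 0.01, -0.02, 21.19], [0.02, -0.17, -0.98, 1014.44], [0.0, 0.0, 0.0, 1.0]] 365.11353549273673
[ 200.44634077 -485.03965904  230.9005676 ] [-4.54887143e-04  9.80869789e-01  1.94664453e-01  1.69891792e-05] [-0.24087827 -0.26085843  0.54078995] 0.15
```

View pics/top.png

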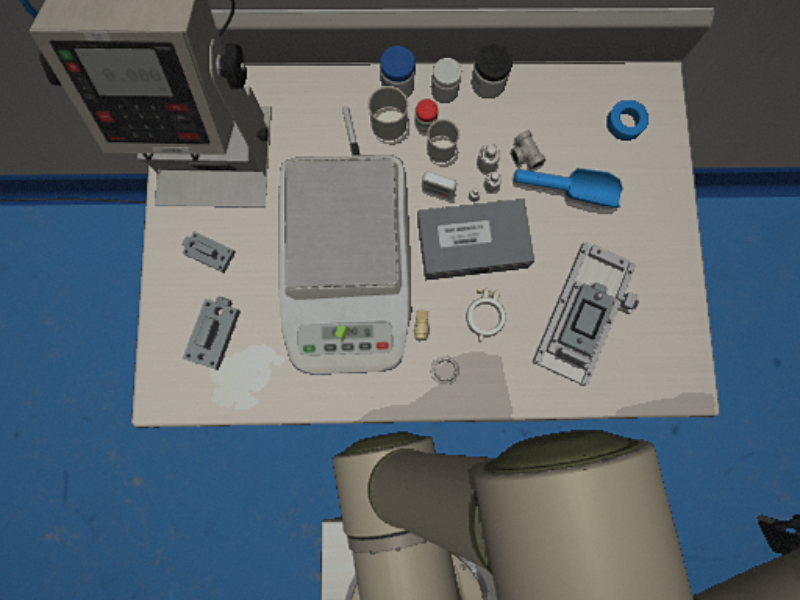

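View pics/scene.png

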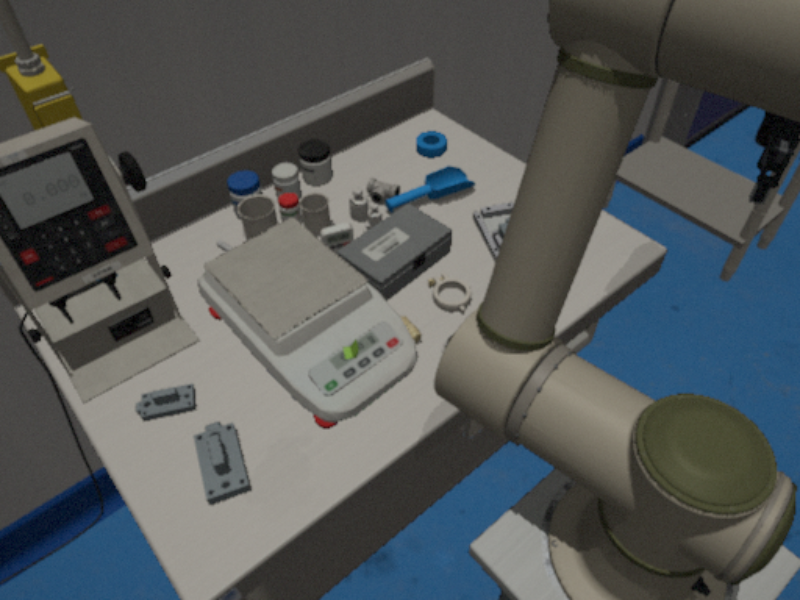

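The top view shows two covers: a small one at (208,252) and a larger one at (212,332), both in 800x600 pixels. The fixture with the lower half is at (585,318) and its push plate at about (572,357). The balance sits between the covers and the fixture. I choose the larger cover and will measure it.

Run:
```python
from h import *
d=np.load("top.npz");P=d["P"];pix=d["pix"]
def rect(u0,u1,v0,v1,z0,z1,n):
    m=np.zeros(P.shape[:2],bool); m[int(v0*.64):int(v1*.64),int(u0*.64):int(u1*.64)]=1
    m&=(P[...,2]>z0)&(P[...,2]<z1)
    nl,lab,st,_=cv2.connectedComponentsWithStats(m.astype(np.uint8),connectivity=8)
    for k in range(1,nl):
        if st[k,4]<12: continue
        q=P[lab==k]; r=cv2.minAreaRect(q[:,:2].astype(np.float32))
        print(n,len(q),"c",np.round(r[0],1),"sz",np.round(r[1],1),"ang",round(r[2],1),"zmed",np.median(q[:,2]).round(1),q[:,2].max().round(1))
rect(160,260,280,385,8,60,"big all");rect(160,260,280,385,35,60,"big rib")
rect(160,260,220,280,8,60,"small all");rect(160,260,220,280,30,60,"small rib")
rect(520,650,235,395,6,100,"fix all");rect(520,650,235,395,44,100,"housing");rect(520,650,235,395,61,100,"plate")
rect(520,650,235,395,40,54,"split")
rect(400,530,180,290,20,100,"case"); rect(270,410,140,380,20,300,"balance"); rect(20,290,0,220,60,500,"indicator")
a=pix[150:250,330:420];b=pix[140:245,110:160]
save("crop",np.hstack([cv2.resize(a,(450,500),interpolation=2),cv2.resize(b,(240,500),interpolation=2)]))
```

```text
big all 956 c [473.  352.8] sz [ 62.2 121.6] ang 72.1 zmed 19.4 53.0
big rib 151 c [467.3 353.9] sz [19.1 49.6] ang 70.8 zmed 48.1 53.0
small all 456 c [618.5 370. ] sz [90.1 43.9] ang 64.3 zmed 14.2 39.6
small rib 63 c [616.6 366.6] sz [38.6 12.6] ang 62.2 zmed 35.6 39.6
fix all 193 c [ 608.8 -200. ] sz [31.5 67.7] ang 79.2 zmed 61.0 66.3
fix all 3266 c [ 490.5 -318.1] sz [130.  239.4] ang 64.6 zmed 27.6 74.7
housing 169 c [ 602.6 -196.1] sz [49.6 25.3] ang 3.3 zmed 61.3 66.3
housing 964 c [ 483.9 -301. ] sz [ 60.6 122.4] ang 63.9 zmed 53.9 72.1
housing 112 c [ 414.7 -267.2] sz [49.8 11.9] ang 62.5 zmed 70.1 74.7
plate 97 c [ 601.5 -197.6] sz [24.4 48.5] ang 87.9 zmed 62.3 66.3
plate 15 c [ 516.2 -315.3] sz [11.4  5.9] ang 5.1 zmed 67.3 71.1
plate 85 c [ 415.7 -267.7] sz [50.   9.9] ang 64.8 zmed 70.7 74.7
split 394 c [ 483.9 -301. ] sz [ 60.7 122.3] ang 64.1 zmed 52.2 54.0
split 125 c [ 479.7 -300.1] sz [31.2 47.4] ang 65.1 zmed 52.5 54.0
split 25 c [ 412.2 -264.6] sz [47.8  6.4] ang 55.8 zmed 46.3 53.7
case 419 c [626.8  11.4] sz [ 16.1 195.7] ang 89.2 zmed 88.7 96.1
case 177 c [722.5 -51.2] sz [61.3 19.2] ang 87.3 zmed 50.7 60.7
case 53 c [ 732.5 -149.6] sz [27.9 13.5] ang 84.4 zmed 33.5 39.1
case 23 c [ 739.1 -204.3] sz [26.3  3.8] ang 76.6 zmed 26.4 35.0
case 32 c [ 717.6 -117.1] sz [17.7 15.9] ang 61.0 zmed 25.6 35.7
case 3046 c [ 627.2 -110.7] sz [125.6 189.2] ang 6.1 zmed 61.3 68.6
balance 11192 c [582.2 114.2] sz [377.2 221.5] ang 1.4 zmed 117.2 126.2
indicator 13703 c [866.8 456.7] sz [310.6 504.1] ang 0.1 zmed 306.8 396.0
indicator 239 c [701.8 215.4] sz [119.4  25.1] ang 1.5 zmed 92.0 124.4
```

View pics/crop.png

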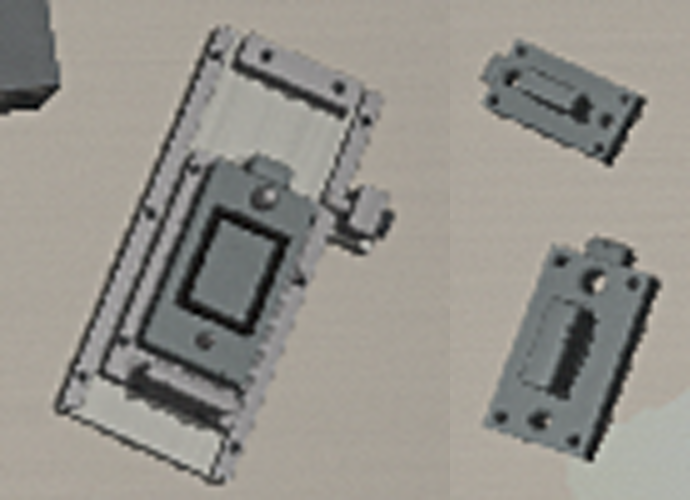

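The left crop shows the lower half, with its lug to the upper right (+x, yaw about -26°), the big dowel at (263,193), the small dowel at (205,340) and the push plate at (180,395). The right crop shows the larger cover below the small one: lug at (610,250), wide bore at (595,280), yaw about -18°. That is my choice. I'll move to a point behind the push plate.

Emit:
play_rows(deltas=[[0.5,0.76,0,0,0,-1,-1],[0.5,0.76,0,0,0,-1,-1],[0.5,0.76,0,0,0,-1,-1],[0.5,0.76,0,0,0,-1,-1],[0.5,0.76,0,0,0,-1,-1],[0.5,0.76,0,0,0,-1,-1],[0.5,0.76,0,0,0,-1,-1],[0.5,0.76,0,0,0,-1,-1]], squeeze=60)

```text
time_s: 0.82
eef_pos: [360.6, -241.0, 231.3]
ee_rot: [-0.0, 0.975, -0.223, -0.0]
force: [0.5, -0.2, 0.6]
grip_width: 0.003
```

```bash
cat > st.py <<'E'
from h import *
s=sensors.sense(); w,x,y,z=s["ee_rot"]; r=R.from_quat([x,y,z,w]).as_matrix()
print("t",round(s["time_s"],2),"pos",np.round(s["eef_pos"],1),"yawx",np.degrees(np.arctan2(r[1,0],r[0,0])).round(2),"zax",r[:,2].round(3),"F",np.round(s["force"],1),"grip",s["grip_width"],"q",np.round(s["joints"],2))
E
python3 st.py
```

```text
t 0.82 pos [ 360.6 -241.   231.3] yawx -25.71 zax [ 0.  0. -1.] F [ 0.5 -0.2  0.6] grip 0.0030746198386988623 q [-0.86  0.11  1.75  0.    1.28  1.16]
```

Emit:
play_rows(deltas=[[0,0,-0.95,0,0,0,-1],[0,0,-0.95,0,0,0,-1],[0,0,-0.95,0,0,0,-1],[0,0,-0.95,0,0,0,-1],[0,0,-0.9,0,0,0,-1],[0.2,-0.1,0,0,0,0,-1],[0.3,-0.15,0,0,0,0,-1],[0,0,0,0,0,0,-1]])

```text
time_s: 1.48
eef_pos: [381.1, -253.6, 42.9]
ee_rot: [0.0, 0.976, -0.22, 0.0]
force: [-0.2, 0.9, -0.3]
grip_width: -0.002
```

Emit:
play_rows(deltas=[[0.18,-0.09,0,0,0,0,-1],[0.18,-0.09,0,0,0,0,-1],[0.18,-0.09,0,0,0,0,-1],[0.18,-0.09,0,0,0,0,-1],[0.18,-0.09,0,0,0,0,-1],[0.18,-0.09,0,0,0,0,-1]])

```text
time_s: 1.98
eef_pos: [423.9, -274.6, 43.4]
ee_rot: [-0.0, 0.976, -0.22, -0.0]
force: [-0.5, 0.6, 1.0]
grip_width: 0.001
```

Emit:
play_rows(deltas=[[0.18,-0.09,0,0,0,0,-1],[0.18,-0.09,0,0,0,0,-1],[0.18,-0.09,0,0,0,0,-1],[0.18,-0.09,0,0,0,0,-1]])

```text
time_s: 2.32
eef_pos: [449.6, -287.2, 42.9]
ee_rot: [-0.002, 0.976, -0.219, -0.005]
force: [-54.4, 18.8, 38.2]
grip_width: 0.003
```

Emit:
play_rows(deltas=[[-0.18,0.09,0,0,0,0,-1],[-0.3,0.15,0,0,0,0,-1]])

```text
time_s: 2.48
eef_pos: [433.7, -280.0, 43.3]
ee_rot: [0.0, 0.976, -0.22, 0.001]
force: [-0.2, -0.7, -0.8]
grip_width: -0.003
```

```bash
python3 - <<'E'
from h import *
c,P=cam("top"); np.savez("top2",pix=c["pixels"],P=P)
w,_=cam("wrist")
save("p2",np.hstack([cv2.resize(c["pixels"][130:260,310:440],(500,500),interpolation=2),cv2.resize(w["pixels"],(300,225)).repeat(1,0) if 0 else cv2.copyMakeBorder(cv2.resize(w["pixels"],(300,225)),0,275,0,0,0)]))
m=np.zeros(P.shape[:2],bool); m[150:260,335:420]=1
for z0,z1 in((66,78),(44,66)):
    mm=m&(P[...,2]>z0)&(P[...,2]<z1); nl,lab,st,_=cv2.connectedComponentsWithStats(mm.astype(np.uint8))
    for k in range(1,nl):
        if st[k,4]>15: q=P[lab==k]; r=cv2.minAreaRect(q[:,:2].astype(np.float32)); print(len(q),np.round(r[0],1),np.round(r[1],1),round(r[2],1),np.median(q[:,2]).round(1))
E
python3 st.py
```

```text
111 [ 602.4 -200.3] [48.5 17.9] 2.0 61.5
447 [ 543.4 -309. ] [ 53.  124.7] 42.1 53.5
t 2.58 pos [ 432.4 -279.    43.2] yawx -25.42 zax [-0.  0. -1.] F [-0.7  0.2 -0.6] grip 0.0021165316484008595 q [-0.8   0.52  1.74 -0.    0.88  1.21]
```

View pics/p2.png

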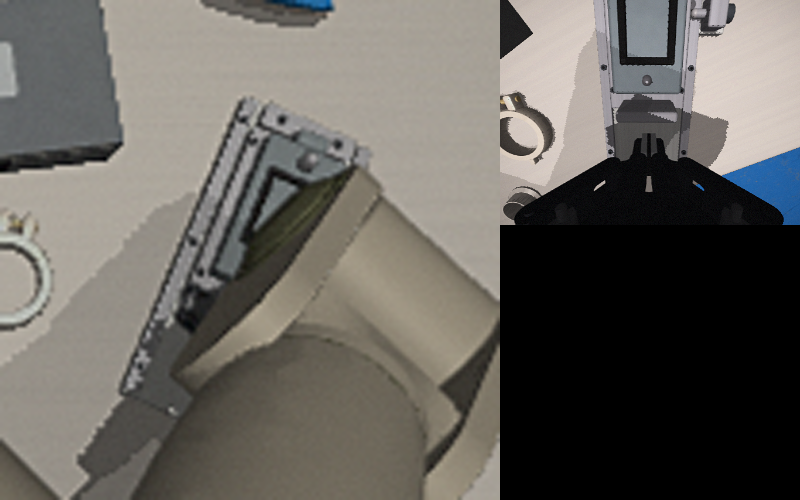

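The carriage now sits at the end-stop end. The lug is next to the stop bar, at about (310,155) in the left panel. I'll rise and measure from the wrist camera.

Emit:
play_rows(deltas=[[0,0,0.95,0,0,0,-1],[0,0,0.95,0,0,0,-1],[0,0,0.95,0,0,0,-1],[0,0,0.95,0,0,0,-1],[0,0,0.95,0,0,0,1],[0,0,0,0,0,0,1]])

```text
time_s: 3.08
eef_pos: [435.3, -281.4, 241.0]
ee_rot: [0.004, 0.976, -0.22, 0.006]
force: [0.7, -0.1, 1.7]
grip_width: 0.272
```

```bash
cat > fit.py <<'E'
from h import *
def comps(P,z0,z1,box,n,mn=30):
    m=(P[...,2]>z0)&(P[...,2]<z1)&(P[...,0]>box[0])&(P[...,0]<box[1])&(P[...,1]>box[2])&(P[...,1]<box[3])
    nl,lab,st,_=cv2.connectedComponentsWithStats(m.astype(np.uint8))
    for k in range(1,nl):
        if st[k,4]>mn:
            q=P[lab==k]; r=cv2.minAreaRect(q[:,:2].astype(np.float32)); print(n,len(q),"c",np.round(r[0],1),"sz",np.round(r[1],1),"ang",round(r[2],1),"mean",q[:,:2].mean(0).round(1),"z",np.median(q[:,2]).round(1))
E
python3 - <<'E'
from fit import *
c,P=cam("wrist"); np.savez("w1",pix=c["pixels"],P=P); save("w1",c["pixels"])
B=(350,650,-420,-200)
comps(P,68.5,80,B,"plate");comps(P,45,53.7,B,"split");comps(P,48,59,B,"housing");comps(P,60,69,B,"dowels",8)
E
python3 st.py
```

```text
plate 323 c [ 466.3 -292.8] sz [48.7  8.7] ang 64.5 mean [ 466.5 -292.4] z 70.2
split 2960 c [ 534.  -325.2] sz [ 60.1 120.6] ang 64.3 mean [ 535.7 -326. ] z 52.1
split 150 c [ 614.6 -208.9] sz [12.4 69.1] ang 85.5 mean [ 611.4 -208.6] z 49.7
split 1189 c [ 529.4 -322.9] sz [32.  48.2] ang 64.7 mean [ 529.9 -323.4] z 52.3
split 35 c [ 472.  -292.1] sz [42.6  0.8] ang 65.2 mean [ 472.  -291.9] z 46.3
housing 5180 c [ 534.  -325.2] sz [ 60.1 120.6] ang 64.3 mean [ 533.3 -325. ] z 52.4
housing 215 c [ 614.8 -208.7] sz [12.  69.3] ang 86.3 mean [ 613.  -208.5] z 54.0
housing 32 c [ 468.7 -298.8] sz [37.   0.4] ang 64.1 mean [ 469.  -298.2] z 55.7
dowels 415 c [ 615.5 -205.1] sz [68.5 12.2] ang 2.3 mean [ 611.1 -204.6] z 60.8
dowels 100 c [ 566.6 -341.3] sz [10.9 11.3] ang 64.4 mean [ 566.2 -340.8] z 65.5
dowels 38 c [ 491.4 -304.8] sz [5.9 6.9] ang 64.2 mean [ 491.5 -304.8] z 64.6
dowels 53 c [ 469.5 -294.8] sz [47.8  3. ] ang 63.2 mean [ 469.9 -295.6] z 65.8
t 3.13 pos [ 434.5 -280.6  237.2] yawx -25.4 zax [ 0.006 -0.006 -1.   ] F [-0.4  0.2 -1.6] grip 0.3607784525935639 q [-0.8   0.29  1.52  0.    1.33  1.21]
```

View pics/w1.png

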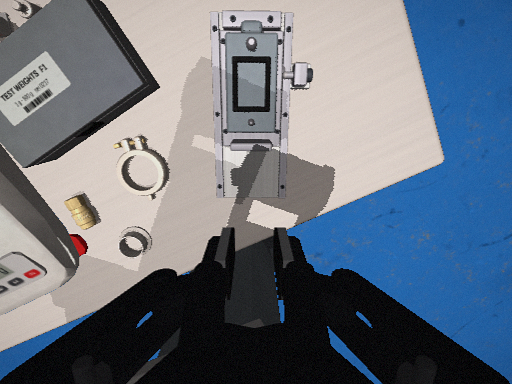

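The wrist view shows the carriage against the stop bar: lug at (250,27), dowels at (251,44) and (251,122), push plate at (250,145). I'll check the slide reading from the base's open end (about row 197).

Run:
```python
from h import *
d=np.load("w1.npz");P=d["P"]
a=np.radians(-25.55);u=np.array([np.cos(a),np.sin(a)]);v=np.array([-u[1],u[0]])
o=np.array([466.3,-292.8]); q=P[...,:2]-o; s=q@u; t=q@v
m=(P[...,2]>8)&(P[...,2]<16)&(abs(t)<30)&(s<60)&(s>-150)
print("base end rel plate centre",np.percentile(s[m],[0,1,2,5]),"half width",m.sum())
b=(abs(t)<12)&(s>90)&(s<170)
for k in range(90,170,3):
    w=b&(s>=k)&(s<k+3); print(k,np.nanmedian(P[...,2][w]).round(1),end="; ")
print(np.array([[491.5,-304.8]])-[566.3,-341]);
```

```text
base end rel plate centre [-84.10325797 -83.56065114 -82.38352788 -80.11660621] half width 1945
90 52.2; 93 55.7; 96 56.2; 99 53.4; 102 52.6; 105 52.7; 108 56.9; 111 53.6; 114 52.6; 117 52.3; 120 51.9; 123 51.5; 126 51.8; 129 52.2; 132 51.8; 135 50.4; 138 29.7; 141 28.2; 144 28.2; 147 28.3; 150 28.0; 153 nan; 156 nan; 159 0.3; 162 0.4; 165 0.1; 168 0.2; [[-74.8  36.2]]
  return np.nanmean(a, axis, out=out, keepdims=keepdims)
```

The slide reads about 69 mm, so the carriage is at the stop. The housing centre is about (529.2,-322.9), yaw -25.6°. Next is the cover.

Emit:
play_rows(deltas=[[-0.08,0.83,0,0,0,0.15,1],[-0.08,0.83,0,0,0,0.15,1],[-0.08,0.83,0,0,0,0.15,1],[-0.08,0.83,0,0,0,0.15,1],[-0.08,0.83,0,0,0,0.15,1],[-0.08,0.83,0,0,0,0.15,1],[-0.08,0.83,0,0,0,0.15,1],[-0.08,0.83,0,0,0,0.15,1]])

```text
time_s: 3.8
eef_pos: [407.1, -12.1, 232.6]
ee_rot: [-0.0, 0.987, -0.158, -0.0]
force: [0.3, 0.4, 0.4]
grip_width: 1.002
```

Emit:
play_rows(deltas=[[-0.08,0.83,0,0,0,0,1],[-0.08,0.83,0,0,0,0,1],[-0.08,0.83,0,0,0,0,1],[-0.08,0.83,0,0,0,0,1],[-0.08,0.83,0,0,0,0,1],[-0.08,0.83,0,0,0,0,1],[-0.08,0.83,0,0,0,0,1],[-0.08,0.83,0,0,0,0,1]])

```text
time_s: 4.47
eef_pos: [381.3, 253.9, 232.5]
ee_rot: [0.0, 0.987, -0.158, -0.0]
force: [0.6, -0.2, -0.1]
grip_width: 1.0
```

Emit:
play_rows(deltas=[[-0.08,0.83,0,0,0,0,1],[-0.08,0.83,0,0,0,0,1],[-0.08,0.83,0,0,0,0,1],[-0.08,0.83,0,0,0,0,1],[0,0,0,0,0,0,1],[0,0,0,0,0,0,1],[0,0,0,0,0,0,1]])

```text
time_s: 5.05
eef_pos: [368.9, 384.5, 232.4]
ee_rot: [0.001, 0.987, -0.158, -0.0]
force: [0.1, -0.8, 0.4]
grip_width: 0.995
```

```bash
python3 st.py
python3 - <<'E'
from fit import *
c,P=cam("wrist"); np.savez("w2",pix=c["pixels"],P=P); save("w2",c["pixels"])
B=(380,570,270,440)
comps(P,40,60,B,"rib");comps(P,10,25,B,"plate");comps(P,10,60,B,"all")
E
```

```text
t 5.05 pos [368.9 384.5 232.4] yawx -18.2 zax [-0.001 -0.001 -1.   ] F [ 0.1 -0.8  0.4] grip 0.9953635572101792 q [ 0.59  0.33  1.47 -0.    1.34  2.47]
rib 734 c [470.6 353.4] sz [17.7 49.2] ang 71.9 mean [470.6 353.4] z 48.1
plate 3873 c [475.7 351.8] sz [ 60.1 119.8] ang 71.8 mean [475.5 351.9] z 18.3
all 4607 c [475.7 351.8] sz [ 60.1 119.8] ang 71.8 mean [474.7 352.2] z 18.5
```

View pics/w2.png

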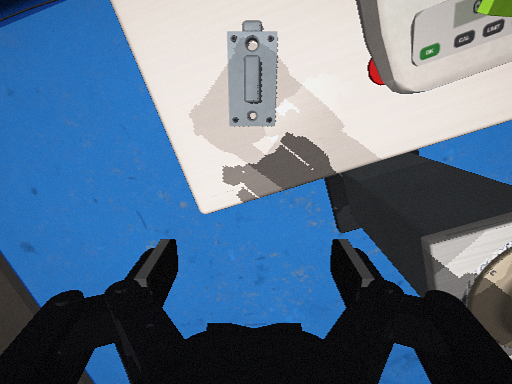

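The wrist view shows the larger cover with its lug at the top (252,25), the wide bore at (251,44), the rib at (253,80) and the narrow bore at (252,116). Its centre is (470.6,353.4), yaw -18.1°. I'll go down and grip the rib.

Emit:
play_rows(deltas=[[0.635,-0.195,-0.6,0,0,0,1],[0.635,-0.195,-0.6,0,0,0,1],[0.635,-0.195,-0.6,0,0,0,1],[0.635,-0.195,-0.6,0,0,0,1],[0,0,-0.8,0,0,0,1],[0,0,-0.8,0,0,0,1],[0,0,-0.8,0,0,0,1],[0,0,-0.45,0,0,0,1]], squeeze=60)

```text
time_s: 5.77
eef_pos: [469.6, 351.5, 19.9]
ee_rot: [0.001, 0.987, -0.159, -0.002]
force: [-0.4, 1.0, -0.2]
grip_width: 1.001
```

Emit:
play_rows(deltas=[[0,0,0,0,0,0,-1],[0,0,0,0,0,0,-1],[0,0,0,0,0,0,-1],[0,0,0,0,0,0,-1],[0,0,0,0,0,0,-1],[0,0,0,0,0,0,-1],[0,0,0,0,0,0,-1],[0,0,0,0,0,0,-1]], squeeze=60)

```text
time_s: 6.43
eef_pos: [471.0, 353.9, 24.7]
ee_rot: [-0.001, 0.987, -0.158, 0.001]
force: [-0.7, -1.4, 7.2]
grip_width: 0.196
```

Emit:
play_rows(deltas=[[0,0,0.3,0,0,0,-1],[0,0,0.7,0,0,0,-1],[0,0,0.9,0,0,0,-1],[0,0,0.9,0,0,0,-1],[0,0,0.9,0,0,0,-1],[0,0,0.9,0,0,0,-1],[0,0,0,0,0,0,-1]], squeeze=90)

```text
time_s: 7.02
eef_pos: [472.3, 354.7, 215.6]
ee_rot: [-0.004, 0.987, -0.158, 0.005]
force: [1.7, 0.2, -1.1]
grip_width: 0.193
```

Emit:
play_rows(deltas=[[-0.04,-0.4,0,0,0,-0.15,-1],[-0.04,-0.7,0,0,0,-0.15,-1],[-0.04,-0.83,0,0,0,-0.15,-1],[-0.04,-0.83,0,0,0,-0.15,-1],[-0.04,-0.83,0,0,0,-0.15,-1],[-0.04,-0.83,0,0,0,-0.15,-1],[-0.04,-0.83,0,0,0,-0.15,-1],[-0.04,-0.83,0,0,0,-0.15,-1]])

```text
time_s: 7.68
eef_pos: [456.8, 109.0, 207.4]
ee_rot: [0.0, 0.975, -0.22, -0.0]
force: [0.1, 0.4, -2.4]
grip_width: 0.19
```

Emit:
play_rows(deltas=[[-0.04,-0.83,0,0,0,0,-1],[-0.04,-0.83,0,0,0,0,-1],[-0.04,-0.83,0,0,0,0,-1],[-0.04,-0.83,0,0,0,0,-1],[-0.04,-0.83,0,0,0,0,-1],[-0.04,-0.83,0,0,0,0,-1],[-0.04,-0.83,0,0,0,0,-1],[-0.04,-0.83,0,0,0,0,-1]])

```text
time_s: 8.35
eef_pos: [444.1, -156.5, 207.4]
ee_rot: [-0.0, 0.976, -0.22, -0.0]
force: [0.3, 0.4, -2.7]
grip_width: 0.192
```

Emit:
play_rows(deltas=[[-0.04,-0.83,0,0,0,0,-1],[-0.04,-0.83,0,0,0,0,-1],[-0.04,-0.8,0,0,0,0,-1],[-0.04,-0.5,0,0,0,0,-1],[0,0,0,0,0,0,-1],[0,0,0,0,0,0,-1],[0,0,0,0,0,0,-1]])

```text
time_s: 8.93
eef_pos: [438.3, -272.7, 207.2]
ee_rot: [-0.0, 0.976, -0.22, -0.0]
force: [-0.4, 0.4, -2.6]
grip_width: 0.191
```

```bash
python3 st.py
python3 - <<'E'
from fit import *
c,P=cam("wrist"); np.savez("w3",pix=c["pixels"],P=P); save("w3",c["pixels"])
B=(350,650,-420,-200)
comps(P,68.5,80,B,"plate");comps(P,48,59,B,"housing");comps(P,60,69,B,"dowels",8)
comps(P,120,230,B,"held");
E
```

```text
t 8.93 pos [ 438.3 -272.7  207.2] yawx -25.39 zax [-0.     0.001 -1.   ] F [-0.4  0.4 -2.6] grip 0.19145036996451056 q [-0.78  0.31  1.56  0.    1.27  1.23]
housing 6454 c [ 534.8 -325.7] sz [ 60.1 121.6] ang 64.2 mean [ 535.3 -326. ] z 52.4
housing 298 c [ 614.9 -209. ] sz [12.5 69.4] ang 85.7 mean [ 612.1 -208.6] z 54.3
dowels 557 c [ 615.6 -205. ] sz [68.8 11.8] ang 2.2 mean [ 611.8 -204.6] z 60.8
dowels 131 c [ 566.7 -341.2] sz [11.  10.8] ang 20.8 mean [ 566.2 -340.8] z 66.0
dowels 40 c [ 491.6 -304.7] sz [7.4 6.2] ang 66.8 mean [ 491.7 -304.9] z 64.9
dowels 13 c [ 461.7 -313.1] sz [7.8 0.5] ang 61.1 mean [ 462.  -312.5] z 67.1
held 9921 c [ 460.4 -283.1] sz [60.3 84.5] ang 64.7 mean [ 467.4 -286.5] z 200.8
held 353 c [ 407.1 -256.3] sz [30.  41.8] ang 68.8 mean [ 394.6 -252.2] z 201.1
```

View pics/w3.png

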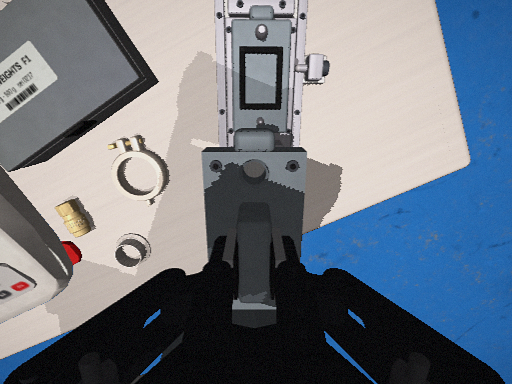

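The wrist view shows the cover level in the hand, with its lug at (253,138) and wide bore at (255,170). The housing beyond has its dowels at (262,32) and (261,122). I'll work out the cover's offset in the hand.

Run:
```python
from h import *
d=np.load("w3.npz");P=d["P"]
m=(P[...,2]>198)&(P[...,2]<203.5)
q=P[m][:,:2]; tcp=np.array([438.3,-272.7])
for a in(-25.4,-25.0):
    a=np.radians(a);u=np.array([np.cos(a),np.sin(a)]);v=np.array([-u[1],u[0]])
    s=(q-tcp)@u;t=(q-tcp)@v
    b=(s>30)
    print("s max",np.percentile(s,[99.5,100]),"t range by s:",[(k,t[(s>k)&(s<k+4)].min().round(1),t[(s>k)&(s<k+4)].max().round(1)) for k in(30,36,42,48,56,60)])
    w=P[...,:2]-tcp; S=w@u;T=w@v
    g=(S>30)&(S<54)&(abs(T)<12)&(P[...,2]<196)|(S>30)&(S<54)&(abs(T)<12)&(P[...,2]>1e9)
    print("bore low pts",g.sum(),S[g].min(),S[g].max(),T[g].min(),T[g].max())
# image: edges of plate & bore
r=P[m]; A=np.c_[r[:,:2]-tcp,np.ones(len(r))]; print("plane",np.linalg.lstsq(A,r[:,2],rcond=None)[0])
```

```text
s max [65.2763625  66.25456369] t range by s: [(30, np.float64(-30.0), np.float64(30.1)), (36, np.float64(-29.6), np.float64(29.9)), (42, np.float64(-29.8), np.float64(30.0)), (48, np.float64(-29.9), np.float64(30.0)), (56, np.float64(-11.0), np.float64(11.3)), (60, np.float64(-11.5), np.float64(11.8))]
bore low pts 145 34.069734497452544 41.855659274978834 -6.920799854078842 7.05305571028991
s max [65.28069869 66.28320766] t range by s: [(30, np.float64(-30.2), np.float64(29.9)), (36, np.float64(-30.1), np.float64(29.7)), (42, np.float64(-30.1), np.float64(29.7)), (48, np.float64(-30.2), np.float64(29.7)), (56, np.float64(-11.4), np.float64(10.9)), (60, np.float64(-11.9), np.float64(11.4))]
bore low pts 145 34.07190262298397 41.90354660975286 -7.210237664353751 6.76657966066021
plane [-6.04783987e-03  1.26409889e-03  2.00891548e+02]
```

Emit:
play_rows(deltas=[[0.6,-0.33,0,0,0,-0.05,-1],[0.8,-0.44,0,0,0,0,-1],[0.57,-0.315,0,0,0,0,-1],[0.3,-0.17,-0.4,0,0,0,-1],[0,0,-0.8,0,0,0,-1],[0,0,-0.8,0,0,0,-1],[0,0,-0.4,0,0,0,-1],[0,0,0,0,0,0,-1]])

```text
time_s: 9.65
eef_pos: [528.0, -321.2, 107.3]
ee_rot: [-0.002, 0.975, -0.222, -0.003]
force: [-1.1, 0.6, -2.2]
grip_width: 0.19
```

```bash
python3 st.py
python3 - <<'E'
from h import *
c,P=cam("wrist"); save("w4",c["pixels"])
E
```

```text
t 9.65 pos [ 528.  -321.2  107.3] yawx -25.62 zax [-0.006  0.005 -1.   ] F [-1.1  0.6 -2.2] grip 0.18950699307417598 q [-0.74  0.63  1.35  0.    1.17  1.28]
```

Emit:
play_rows(deltas=[[0,0,0,0,0,0,-1],[0,0,0,0,0,0,-1]])

```text
time_s: 9.87
eef_pos: [530.1, -324.0, 113.5]
ee_rot: [0.001, 0.975, -0.222, 0.002]
force: [0.2, 0.7, -2.7]
grip_width: 0.192
```

Emit:
play_rows(deltas=[[0,0,-0.1,0,0,0,-1],[0,0,-0.15,0,0,0,-1],[0,0,-0.1,0,0,0,-1],[0,0,0,0,0,0,-1],[0,0,0,0,0,0,-1]])

```text
time_s: 10.28
eef_pos: [529.1, -323.7, 97.0]
ee_rot: [-0.0, 0.975, -0.222, -0.0]
force: [-0.2, 0.7, -2.7]
grip_width: 0.189
```

Aligned to under 1 mm. I'll lower it slowly.

Emit:
play_rows(deltas=[[0,0.01,-0.08,0,0,0,-1],[0,0.01,-0.08,0,0,0,-1],[0,0,-0.08,0,0,0,-1],[0,0,-0.08,0,0,0,-1],[0,0,0,0,0,0,-1]])

```text
time_s: 10.7
eef_pos: [529.0, -322.8, 83.6]
ee_rot: [-0.0, 0.975, -0.222, -0.0]
force: [-0.1, 0.1, -2.9]
grip_width: 0.19
```

Emit:
play_rows(deltas=[[0,0,-0.06,0,0,0,-1],[0,0,-0.06,0,0,0,-1],[0,0,-0.06,0,0,0,-1],[0,0,0,0,0,0,-1]])

```text
time_s: 11.03
eef_pos: [529.4, -323.2, 77.8]
ee_rot: [0.0, 0.975, -0.222, 0.0]
force: [-2.4, 1.6, 6.1]
grip_width: 0.188
```

Emit:
play_rows(deltas=[[0,0,-0.04,0,0,0,-1],[0,0,-0.04,0,0,0,-1],[0,0,0,0,0,0,-1],[0,0,0,0,0,0,-1]])

```text
time_s: 11.37
eef_pos: [529.4, -323.2, 76.7]
ee_rot: [0.0, 0.975, -0.222, 0.001]
force: [-7.2, 5.7, 19.6]
grip_width: 0.189
```

```bash
python3 st.py
python3 - <<'E'
from fit import *
c,P=cam("wrist"); save("w5",c["pixels"])
tcp=np.array([529.4,-323.2]);a=np.radians(-25.6);u=np.array([np.cos(a),np.sin(a)]);v=np.array([-u[1],u[0]])
w=P[...,:2]-tcp;S=w@u;T=w@v
m=(abs(P[...,2]-70)<4)&(S<66)&(S>-60)&(abs(T)<33)
print("cover top z by s",[(k,np.median(P[...,2][m&(S>k)&(S<k+10)]).round(2),(m&(S>k)&(S<k+10)).sum()) for k in range(-60,66,10)])
print("left/right z",[np.median(P[...,2][m&(S>15)&(S<54)&g]).round(2) for g in (T>18,T<-18)])
print("lug front s",S[m&(abs(T)<10)].max(),"half width",T[m&(S>20)&(S<50)].min(),T[m&(S>20)&(S<50)].max())
g=(abs(T)<10)&(S>60)&(S<100); print([(k,np.nanmedian(P[...,2][g&(S>k)&(S<k+3)]).round(1)) for k in range(60,98,3)])
E
```

```text
t 11.37 pos [ 529.4 -323.2   76.7] yawx -25.7 zax [ 0.001 -0.001 -1.   ] F [-7.2  5.7 19.6] grip 0.1885126631937684 q [-0.74  0.67  1.37 -0.    1.1   1.28]
cover top z by s [(-60, np.float64(70.43), np.int64(302)), (-50, np.float64(70.46), np.int64(54)), (-40, np.float64(nan), np.int64(0)), (-30, np.float64(nan), np.int64(0)), (-20, np.float64(70.29), np.int64(49)), (-10, np.float64(70.36), np.int64(182)), (0, np.float64(70.38), np.int64(658)), (10, np.float64(70.32), np.int64(974)), (20, np.float64(70.38), np.int64(1419)), (30, np.float64(70.27), np.int64(1563)), (40, np.float64(70.32), np.int64(1582)), (50, np.float64(70.13), np.int64(1311)), (60, np.float64(69.6), np.int64(441))]
left/right z [np.float64(70.41), np.float64(70.4)]
lug front s 65.73876863355487 half width -30.129439089043288 30.178516395900807
[(60, np.float64(70.2)), (63, np.float64(69.2)), (66, np.float64(47.7)), (69, np.float64(28.3)), (72, np.float64(28.3)), (75, np.float64(28.3)), (78, np.float64(28.3)), (81, np.float64(27.1)), (84, np.float64(11.1)), (87, np.float64(0.1)), (90, np.float64(0.5)), (93, np.float64(0.4)), (96, np.float64(0.3))]
  return _methods._mean(a, axis=axis, dtype=dtype,
  ret = ret.dtype.type(ret / rcount)
```

View pics/w5.png

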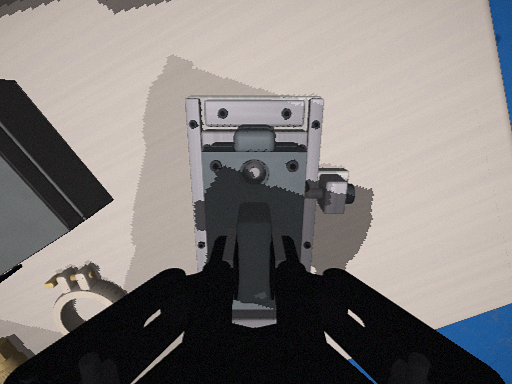

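The cover is level, its top at about 70.3 mm, and the wide dowel shows in the wide bore at (255,173). I'll press slightly more and check that it holds.

Emit:
play_rows(deltas=[[0,0,-0.02,0,0,0,-1],[0,0,0,0,0,0,-1],[0,0,0,0,0,0,-1],[0,0,0,0,0,0,-1],[0,0,0,0,0,0,-1],[0,0,0,0,0,0,-1]])

```text
time_s: 11.92
eef_pos: [529.4, -323.2, 76.7]
ee_rot: [0.001, 0.975, -0.222, 0.001]
force: [-9.9, 6.0, 25.0]
grip_width: 0.188
```

```bash
python3 -c "
from h import *
print(order.finish_job())"; python3 st.py
```

```text
the job is handed in; nothing more can be done
None
the job is handed in; nothing more can be done
```

The job is done and handed in at 11.9 s. The carriage is at its end stop, the larger cover is on both dowels, and the hand is still pressing the housing shut.

- **Carriage:** I pushed it by the plate until it met the stop. Depth measurement afterwards put the slide at about 69 mm, past the detent.
- **Push force:** The wrist force rose to about 54 N horizontally (about 38 N upward) when the carriage met the stop. That is under the 120 N wrist limit. The push was with the shut fingertips, and no reading separates finger force from body force, so I couldn't check it against the 40 N limit for the arm and gripper body.
- **Cover:** I gripped the rib and lowered it with the lug at the slide's +x end. The wide dowel was visible in the wide bore; the hand hid the narrow bore from view.
- **Seating:** The cover's top is level at about 70.3 mm, against 70 mm expected, within the depth reading's usual error. A last extra press raised the force from about 20 to 25 N with no further travel, so the halves have met. About 12 N of the hand's push goes sideways, mainly towards the stop.
- **Other things:** I touched nothing else on the bench on purpose, but took no final picture to compare their positions.

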